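# Lift the poppy-seed roll with the tongs and hold it over the plate to check its underside

## Robot

A 6-joint arm with a two-finger parallel gripper is mounted at the origin on a cart in front of the work surface, level with it; the furniture and walls round the work are solid. World frame = base frame: x ahead of the robot, y to its left, z up, the work surface at z = 0. Lengths are in m, angles in rad, forces in N, time in s.
With the tool pointing down it reaches from about 0.25 to 0.725 m from the base axis. Payload 4 kg.
Tool frame: the origin (TCP) lies between the finger pads; the fingertips stand 8 mm ahead of it and the grasp point (between the pads) lies 11 mm behind it; z points along the fingers, y is the line along which they close (so a half turn about z gives the same grasp; the last joint's range is limited). The gripper opens to 85 mm and grips with 20 to 120 N. Pads are 22 mm wide; open, the fingers measure 114 mm over their backs; the gripper's body (76 mm by 85 mm) begins 54 mm behind the grasp point. The pads swing forward as they close: fully open they stand 13 mm farther back than shut.
Start: joints at [-1.156, 0.241, 0.005, 1.335, 0, 1.571], TCP at [0.202, -0.458, 0.208] pointing down, gripper open.
Joint ranges: [-2.72, 2.72], [-1.05, 1.87], [-1.09, 1.28], [-1.99, 2.15], [-1.42, 1.44], [-3.14, 3.14]. Speed limits (rad/s): [2.79, 2.79, 3.14, 3.14, 3.14, 3.14].

## Interface

Orientations are given as a unit quaternion [x, y, z, w].
In Python, from workcell import status, viewer, bot gives the robot as it stands.
- The arm moves only by the tool servo_tool, never from a script. Its argument "commands" is a list of rows, each a list of 5 numbers: the finger opening in mm, from 0 to 85.4, then the shift along the tool's x, y, z in mm, then the turn about the tool's z in rad. A call has 1 to 20 rows; each row shifts and turns the commanded pose from where the row before left it, along the tool's axes as they then stand; what a row does not reach is not made up. A row lasts 1/8 s, in which the tool goes at most 62.5 mm and 10.7 degrees, less where a joint would pass 70% of its speed; a pose out of reach is approached as far as the arm can. A call is refused whole if a number of a shift passes 62.5 or a number of a turn 0.188, either way. A call with a gripper value outside its range is refused whole. The fingers move at their own pace and stop on an object; the grip force is fixed at half the most. Time passes only in rows, so rows that do not move let the fingers close. It gives the time, the measured TCP pose, the force, the opening and the grip force at its end, in the units of the state.
- status.get_obs(): the state, without advancing time (a new reading comes with each control period).
- viewer.camera(name): name is "scene" or "top"; returns (picture, depth): 384x512x3 uint8, red, green, blue; 384x512 float32, m along the optical axis (not along the pixel's ray), 0 where there is no reading.
- viewer.get_calibration(name): a dict with "camera_matrix" (3x3 intrinsics, pixels), "R" (3x3) and "t" (3): a world point X has camera coordinates R X + t. Camera axes: x right, y down, z forward; pixel columns grow to the right and rows downward; lengths in m; the calibration is good to about 2 mm. A picture is of the moment at which its call begins. get_calibration takes no time and is no camera call.
- bot.job_done(): hands the job in; it is judged then, once.
Trained networks look in the newest picture that a camera, given by its name, has taken for a name from the list of things; names that differ only in an ending like _2 or _b are one class to them, and where a whole thing is asked for, a point or a joint stands for the part that bears it (a point fixed in the world has none). Each returns a list of dicts, best first, with "p" (0 to 1); they miss things now and then, are a little off and sometimes report something else, mostly with a low value. They report only what shows in the picture. A call takes as long as a camera call. They do not tell look-alikes from the thing itself.
- viewer.masks_of(camera, label): "mask" (384x512 bool, what is visible of it) and "pixel" ([row, column] in pixels, amid what is visible of it).
- viewer.spot_point(camera, label): "pixel" ([row, column] in pixels: a listed point, or the origin of a listed thing).
The state is a dict: "clock": time; "joint_pos": joint angles; "joint_vel": joint speeds; "tau": joint torques, N m; "eef_pos": TCP position; "tool_rot": TCP orientation; "ft_force": force on the tool from outside, world axes, zero at the start; "ft_torque": the same for the moment, N m; "grip_width": finger opening in m; "grasp_force": force on a finger pad.
Only numpy, scipy, OpenCV 4.12 (cv2) and the standard library are available. Lean on these libraries where they do the work, as an engineer would, in place of code of your own. Each camera call takes 0.05 s, during which the arm holds its last target. There are 200 camera calls.

## Task

Pick up the kitchen tongs by their black handle covers, close their jaws on the poppy-seed roll that is cooling on the wire rack, lift it, and hold it up in the tongs over the white tea plate, at least 12 cm above the worktop, so that I can see whether it is baked underneath while loose seeds fall on the plate. Touch the rolls only with the tongs, and leave the two plain rolls, the mug and the pepper mill where they are. Finish while still holding the tongs closed on the roll, keeping still: nothing is put down.

Things in the scene. Friction and masses are not known exactly. Their poses are not given: they have to be found in the camera images.
- tongs_grip (a point): Where to grip the tongs: mid-way between the two black ribbed handle covers, half-way up, 105 mm ahead of the pin and 12 mm above the underside; same axes as the tongs. Covers 72 mm long, 24 mm tall. Width over their outer faces here: 62 mm at rest (69 mm at their front ends), 54 mm squeezed a little, 42 mm (faces then parallel) with a roll in the jaws, 20 mm shut
- tongs_jaws (a point): Mid-point between the two black scoop jaws, half-way up: 130 mm ahead of the grip point and 2 mm higher; same axes. Jaws 46 mm long, 28 mm tall (14 mm up and down from here), 4 mm thick, ending 23 mm beyond this point. Clear width between them: 96 mm at rest, 79 mm with the covers squeezed to 54 mm, 52 mm with them at 42 mm
- tongs_left (a joint): Closing angle of the tongs' left arm (the right one follows): 0 at rest, fully open; 0.04 with the covers squeezed to 54 mm; about 0.095 holding a roll; 0.20 shut. The spring pushes each cover out with about 5 N at rest, 6 N at 54 mm, 8 N at 42 mm: squeezed to 54 mm the tongs can be carried with the jaws open
- roll_seeded_mid (a point): The poppy-seed roll, centre, half-way up: small round firm bread roll, 52 mm in diameter, 42 mm tall, domed, 45 g, brown and densely dotted with black seeds on top, standing on the rack (its centre 45 mm above the worktop). z up
- roll_plain_a_mid (a point): A plain, lighter golden roll of the same size, with a pale scored cross on top and no seeds; centre, half-way up. The three rolls stand in a row on the rack, about 88 mm apart, in any order
- roll_plain_b_mid (a point): The other plain roll with a pale scored cross; centre, half-way up
- rack: Wire cooling rack, fixed, 140 mm (its x) by 270 mm (its y), top of the wires 24 mm above the worktop; origin at its centre on the worktop. The rolls stand in a row along its y, so the tongs reach any of them between the others along its x, from the robot's side
- plate_mid (a point): White tea plate, fixed, 160 mm in diameter, 16 mm tall; the point is its centre at the height of the rim
- mug_mid (a point): Green and white mug, 78 mm wide, 101 mm tall, to the left: leave it; point half-way up
- mill_mid (a point): Wooden pepper mill, 58 mm in diameter, 150 mm tall, to the right: leave it; point half-way up
- tongs: Kitchen tongs, 125 g, lying flat, jaws roughly to the robot's left: two sprung steel arms pinned at the tail, which close in the plane they lie in, both alike about the middle line. Origin on the pin, underside; x along the tongs to the jaws, z up. A steel pull ring reaches 43 mm behind the pin. Centre of mass near the grip point
- roll_seeded: The poppy-seed roll; origin at the centre of its underside
- roll_plain_a: A plain roll; origin at the centre of its underside
- roll_plain_b: The other plain roll; origin at the centre of its underside
Not all that is in view belongs to the job. What is meant by the roll_seeded is not pink or turquoise, and is the smaller of those in its own colour.

How it is judged:
On the way, in this order (a step that is already met when the one before it is completed fails the run):
1. the tongs are held up off the worktop, open, with the seeded roll still untouched (height (world z) of tongs_grip above 0.025 m and contact force between the fingers and tongs above 1 N and value of joint tongs_left below 0.085 rad and distance of roll_seeded_mid from where it was at the start of the episode below 0.008 m), for 0.1 s.
2. both jaws press on the seeded roll where it stands on the rack (contact force between each of tongs_left, tongs_right and roll_seeded above 0.5 N and height (world z) of roll_seeded_mid below 0.075 m and horizontal distance between roll_seeded_mid and tongs_jaws below 0.03 m), for 0.1 s.
At the end, for the whole second after the job is handed in: The gripper holds the tongs and both jaws press on the seeded roll, which hangs still, carried by the tongs alone, underside over 11 cm above the worktop, centre within 6 cm of the plate's centre from above; plain rolls within 2 cm, mug and mill within 3 cm of their places (height (world z) of roll_seeded above 0.11 m and horizontal distance between roll_seeded_mid and plate_mid below 0.06 m and contact force between each of tongs_left, tongs_right and roll_seeded above 0.5 N and contact force between the fingers and tongs above 1 N and height (world z) of tongs_grip above 0.05 m and value of joint tongs_left between 0.06 and 0.15 rad and contact force between the arm and roll_seeded below 0.05 N and linear speed of roll_seeded below 0.03 m/s and distance of each of roll_plain_a_mid, roll_plain_b_mid from where it was at the start of the episode below 0.02 m and distance of each of mug_mid, mill_mid from where it was at the start of the episode below 0.03 m); the arm keeps its last pose, push and grip.
It fails at once if the robot itself touches a roll (contact force between any of the arm, the fingers and roll_seeded above 0.3 N or contact force between the fingers and roll_plain_a above 0.3 N or contact force between the fingers and roll_plain_b above 0.3 N).
It fails at once if the mug, the pepper mill or a plain roll is knocked away (distance of any of mug_mid, mill_mid from where it was at the start of the episode above 0.03 m or distance of any of roll_plain_a_mid, roll_plain_b_mid from where it was at the start of the episode above 0.02 m).
It also fails if it takes over 45 s, if anything falls off the work surface, if the arm or the gripper's body presses on something with over 40 N, if the wrist force passes 120 N, or if a joint passes its speed limit or range.

## Working session

There is one attempt and no reset: what is moved stays moved. The work goes in short steps, Python scripts to look and compute and a tool call to move; the robot and the scene stay as the last step left them, time stands still between calls to the robot, and variables do not carry over. Pictures are saved under pics/ and viewed, at most 10 in all, crops included, and the job is handed in when it is done.

Besides the shell and the picture viewer there is one more tool, called after ">>>" as a command line: name --pt "numbers of a row" for each row, then --argument value for the rest. servo_tool: Moves the arm, as the interface text tells. Its arguments: {"type":"object","properties":{"commands":{"type":"array"}},"required":["commands"]}

```bash
mkdir -p pics; cat > h.py <<'E'
import numpy as np,cv2
from workcell import status,viewer,bot
def back(cam,px,depth=None,z=None):
    c=viewer.get_calibration(cam);K=np.array(c["camera_matrix"]);R=np.array(c["R"]);t=np.array(c["t"])
    r,co=px; d=np.linalg.solve(K,[co,r,1.]); o=-R.T@t; w=R.T@d
    s=depth if z is None else (z-o[2])/w[2]
    return o+s*w
def proj(cam,X):
    c=viewer.get_calibration(cam);K=np.array(c["camera_matrix"]);p=K@(np.array(c["R"])@np.array(X)+np.array(c["t"]));return p[1]/p[2],p[0]/p[2]
E
python3 - <<'E'
from h import *
ims={}
for n in("scene","top"):
    p,d=viewer.camera(n);ims[n]=p;np.save(n+"_d.npy",d);cv2.imwrite(f"pics/{n}0.png",p[:,:,::-1])
cv2.imwrite("pics/both.png",cv2.resize(np.vstack([ims["top"],ims["scene"]])[:,:,::-1],None,fx=.78,fy=.78)) if 0 else None
H={"tongs_grip":.012,"tongs_jaws":.014,"tongs":0.0,"roll_seeded_mid":.045,"roll_plain_a_mid":.045,"rack":0,"plate_mid":.016,"mug_mid":.05,"mill_mid":.075}
for l,z in H.items():
    for n in("top","scene"):
        for r in viewer.spot_point(n,l)[:5]:
            print(l,n,round(r["p"],2),np.round(r["pixel"]),np.round(back(n,r["pixel"],z=z),3))
o=status.get_obs();print(o["eef_pos"],o["tool_rot"],o["clock"])
E
```

```text
tongs_grip top 0.74 [241. 304.] [ 0.417 -0.24   0.012]
tongs_grip scene 0.49 [210. 215.] [0.603 0.103 0.012]
tongs_jaws top 0.56 [233. 270.] [ 0.397 -0.12   0.014]
tongs_jaws scene 0.59 [221. 310.] [ 0.406 -0.112  0.014]
tongs top 0.85 [246. 337.] [ 0.452 -0.346  0.   ]
tongs top 0.34 [230. 269.] [ 0.414 -0.106  0.   ]
roll_seeded_mid top 0.61 [219. 249.] [ 0.402 -0.036  0.045]
roll_seeded_mid scene 0.78 [239. 174.] [0.465 0.281 0.045]
roll_seeded_mid scene 0.75 [197. 212.] [0.624 0.1   0.045]
roll_seeded_mid scene 0.75 [245. 202.] [0.402 0.228 0.045]
rack scene 0.97 [206. 216.] [0.642 0.084 0.   ]
plate_mid scene 0.81 [185. 295.] [ 0.618 -0.196  0.016]
mug_mid top 0.81 [178. 154.] [0.416 0.366 0.05 ]
mug_mid scene 0.77 [255. 145.] [0.426 0.371 0.05 ]
mill_mid top 0.6 [175. 156.] [0.417 0.35  0.075]
mill_mid scene 0.49 [171. 373.] [ 0.479 -0.403  0.075]
[ 0.20146783 -0.45759065  0.20841691] [ 9.78572157e-01  2.05904185e-01 -2.09664437e-05 -2.23191346e-06] 1.0
```

```bash
ls
```

```text
h.py
pics
scene_d.npy
top_d.npy
```

View pics/top0.png

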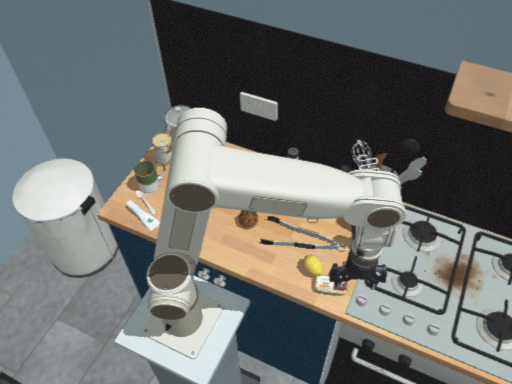

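View pics/scene0.png

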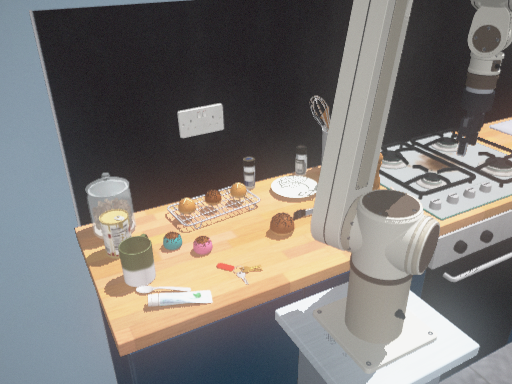

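The two views show the tongs clearly in the top view: jaws near (270,220) and (265,242), pin near (341,246). In the scene view the rack holds golden (187,206), brown seeded (212,197) and golden (238,190). 

Candidates for roll_seeded in the scene view are brown (212,197), big brown (283,225), turquoise (172,240) and pink (202,244). The one at (212,197) fits: it is the smaller brown one, on the rack between the plain rolls. I'll confirm it in an enlarged crop.

```bash
python3 - <<'E'
from h import *
s=cv2.imread("pics/scene0.png");t=cv2.imread("pics/top0.png")
a=cv2.resize(s[150:275,140:340],(800,500)) [:, :]
a=cv2.resize(s[160:260,150:330],(540,300),interpolation=cv2.INTER_CUBIC);b=cv2.resize(t[205:305,230:410],(540,300),interpolation=cv2.INTER_CUBIC)
cv2.imwrite("pics/crop1.png",np.vstack([a,b]))
for px in [(197,212),(206,187),(190,238)]: print(px,np.round(back("scene",px,z=.047),3))
d=np.load("scene_d.npy")
for l in("roll_seeded","roll_plain_a","plate_mid","tongs"):
  for n in("scene","top"):
    dd=np.load(n+"_d.npy")
    for r in viewer.masks_of(n,l)[:5]:
        ys,xs=np.nonzero(r["mask"]); P=np.array([back(n,(y,x),dd[y,x]) for y,x in zip(ys,xs) if dd[y,x]>0])
        print(l,n,round(r["p"],2),np.round(r["pixel"]),len(ys),np.round(np.percentile(P,[3,50,97],axis=0),3).tolist())
        if l=="tongs":
            P=P[P[:,2]<.06];np.save(f"tongs_{n}.npy",P);c=P[:,:2].mean(0);print(c,np.linalg.svd(P[:,:2]-c,full_matrices=False)[2][0])
E
```

```text
(197, 212) [0.624 0.102 0.047]
(206, 187) [0.61  0.188 0.047]
(190, 238) [0.626 0.012 0.047]
roll_seeded scene 0.86 [240. 174.] 297 [[0.476, 0.255, -0.001], [0.488, 0.28, 0.025], [0.569, 0.3, 0.04]]
roll_seeded scene 0.74 [186. 296.] 825 [[0.547, -0.261, 0.0], [0.624, -0.197, 0.008], [0.686, -0.126, 0.016]]
roll_seeded scene 0.6 [227. 277.] 526 [[0.383, -0.062, -0.002], [0.4, -0.012, 0.033], [0.462, 0.011, 0.055]]
roll_seeded scene 0.53 [245. 201.] 303 [[0.416, 0.193, 0.002], [0.428, 0.217, 0.026], [0.461, 0.236, 0.04]]
roll_seeded scene 0.46 [198. 212.] 208 [[0.607, 0.08, 0.028], [0.618, 0.103, 0.049], [0.638, 0.12, 0.064]]
roll_seeded top 0.56 [220. 243.] 285 [[0.384, -0.054, 0.01], [0.401, -0.03, 0.04], [0.43, 0.002, 0.058]]
roll_seeded top 0.31 [244. 292.] 365 [[0.355, -0.325, -0.004], [0.392, -0.208, 0.013], [0.431, -0.104, 0.027]]
roll_plain_a scene 0.74 [206. 184.] 211 [[0.596, 0.17, 0.031], [0.607, 0.192, 0.05], [0.627, 0.21, 0.065]]
roll_plain_a scene 0.52 [192. 239.] 150 [[0.609, -0.004, 0.032], [0.62, 0.016, 0.05], [0.637, 0.031, 0.063]]
plate_mid scene 0.82 [186. 293.] 858 [[0.55, -0.261, -0.001], [0.625, -0.197, 0.008], [0.69, -0.125, 0.016]]
tongs scene 0.46 [212. 302.] 127 [[0.45, -0.151, 0.001], [0.455, -0.118, 0.012], [0.461, -0.085, 0.025]]
[ 0.45575954 -0.11815742] [ 0.11183485 -0.99372681]
tongs top 0.61 [237. 299.] 606 [[0.356, -0.34, 0.0], [0.435, -0.217, 0.015], [0.461, -0.096, 0.028]]
[ 0.42310606 -0.21490575] [ 0.16398581 -0.9864627 ]
```

View pics/crop1.png

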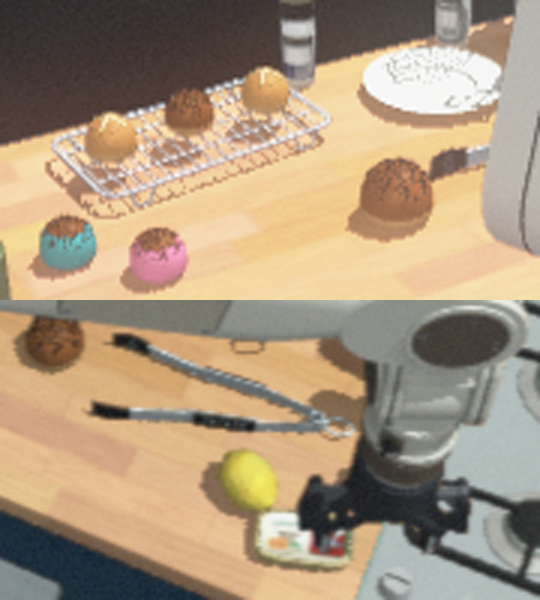

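The crop confirms it: the seeded brown roll is on the rack at scene (212,197) between the two cross-scored golden ones. The big brown one (283,225), turquoise and pink are on the worktop, so they are decoys. The tongs lie with their pin near top (337,245), jaw tips near (268,218) and (261,241), and the near cover near (305,245).

```bash
python3 - <<'E'
from h import *
for n,px in dict(pin=(245,337),jf=(218.5,268.5),jn=(241,261.5),cover=(245.3,304.7)).items(): print(n,np.round(back("top",px,z=.018),3))
P=np.load("tongs_top.npy");y=P[:,1]
for a in np.arange(-.35,-.09,.02):
    q=P[(y>=a)&(y<a+.02)]
    if len(q): print(round(a+.01,2),len(q),np.round(np.percentile(q[:,0],[2,50,98]),3),np.round(np.percentile(q[:,2],[50,97]),3))
o=status.get_obs();print(o["ft_force"],o["grip_width"])
E
```

```text
pin [ 0.447 -0.347  0.018]
jf [ 0.449 -0.089  0.018]
jn [ 0.353 -0.106  0.018]
cover [ 0.399 -0.248  0.018]
-0.34 36 [0.431 0.442 0.451] [0.018 0.028]
-0.32 32 [0.424 0.443 0.46 ] [0.012 0.021]
-0.3 40 [0.415 0.425 0.462] [0.013 0.022]
-0.28 49 [0.406 0.417 0.463] [0.014 0.024]
-0.26 57 [0.4   0.409 0.464] [0.017 0.029]
-0.24 54 [0.392 0.404 0.46 ] [0.016 0.029]
-0.22 52 [0.39  0.399 0.459] [0.015 0.027]
-0.2 43 [0.384 0.448 0.46 ] [0.014 0.024]
-0.18 49 [0.376 0.392 0.468] [0.015 0.027]
-0.16 43 [0.368 0.377 0.459] [0.016 0.025]
-0.14 41 [0.36  0.367 0.459] [0.013 0.024]
-0.12 54 [0.354 0.362 0.461] [0.016 0.029]
-0.1 39 [0.353 0.455 0.461] [0.016 0.029]
[-0.15547076  0.4506413   0.37251886] 0.08533852772715447
```

>>> servo_tool --pt "85 0 0 0 -0.187" --pt "85 0 0 0 -0.187"

```text
clock: 1.65
eef_pos: [0.2015, -0.4576, 0.2084]
tool_rot: [0.922, 0.387, -0.0, -0.0]
ft_force: [0.4, -0.4, 1.0]
grip_width: 0.0853
grasp_force: 0.0
```

```bash
python3 -c "
from h import *
o=status.get_obs();print(np.round(o['joint_pos'],3),o['eef_pos'],o['tool_rot'],o['clock'])"
```

```text
[-1.156  0.241  0.005  1.335 -0.     1.191] [ 0.20147429 -0.45759823  0.20841801] [ 9.22044837e-01  3.87083089e-01 -1.34614616e-05 -8.13644283e-06] 1.65
```

Negative turns lower joint 6 as expected. I'll use the half-turned grasp (tool yaw 4.89 rad), which leaves joint 6 near 0 at the rack.

>>> servo_tool --pt "85 0 0 0 -0.186" --pt "85 0 0 0 -0.186" --pt "85 0 0 0 -0.186" --pt "85 0 0 0 -0.186" --pt "85 0 0 0 -0.186" --pt "85 0 0 0 -0.186" --pt "85 0 0 0 -0.186" --pt "85 0 0 0 -0.186" --pt "85 0 0 0 -0.186" --pt "85 0 0 0 -0.186" --pt "85 0 0 0 -0.186" --pt "85 0 0 0 -0.186" --pt "85 0 0 0 -0.186" --pt "85 0 0 0 -0.186" --pt "85 0 0 0 -0.186" --pt "85 0 0 0 -0.186" --pt "85 0 0 0 -0.186" --pt "85 0 0 0 -0.186" --pt "85 0 0 0 -0.186" --pt "85 0 0 0 -0.186"

```text
clock: 4.15
eef_pos: [0.2015, -0.4576, 0.2084]
tool_rot: [-0.634, 0.773, 0.0, 0.0]
ft_force: [0.0, 0.4, 0.5]
grip_width: 0.0851
grasp_force: 0.0
```

```bash
cat >> h.py <<'E'
from scipy.spatial.transform import Rotation as Ro
def delta(X,yaw):
    o=status.get_obs();R=Ro.from_quat(o["tool_rot"]).as_matrix();y=np.arctan2(R[1,0],R[0,0])
    print("t",round(o["clock"],2),"pos",np.round(o["eef_pos"],4),"yaw",round(y,3),"j",np.round(o["joint_pos"],2),"w",o["grip_width"],o["grasp_force"],np.round(o["ft_force"],1))
    print("tool shift mm",np.round(1000*R.T@(np.array(X)-o["eef_pos"]),1),"turn",round(-((yaw-y+np.pi)%(2*np.pi)-np.pi),3))
E
python3 -c "
from h import *
delta([.429,-.246,.12],4.89)"
```

```text
t 4.15 pos [ 0.2015 -0.4576  0.2084] yaw -1.768 j [-1.16  0.24  0.    1.34  0.   -2.53] w 0.08513882641611156 0.0 [0.  0.4 0.5]
tool shift mm [-252.1 -181.6   88.4] turn -0.375
```

>>> servo_tool --pt "85 -36 -26 0 0" --pt "85 -36 -26 0 0" --pt "85 -36 -26 0 0" --pt "85 -36 -26 0 0" --pt "85 -36 -26 0 0" --pt "85 -36 -26 0 0" --pt "85 -36 -26 0 0" --pt "85 0 0 30 -0.185" --pt "85 0 0 30 -0.185" --pt "85 0 0 0 0"

```text
clock: 5.4
eef_pos: [0.429, -0.2463, 0.1463]
tool_rot: [0.763, -0.647, -0.003, 0.001]
ft_force: [-0.2, -0.3, 0.6]
grip_width: 0.085
grasp_force: 0.0
```

```bash
python3 - <<'E'
from h import *
delta([.429,-.246,.012],4.89)
for n in("top","scene"):
    p,d=viewer.camera(n);np.save(n+"_d.npy",d);cv2.imwrite(f"pics/{n}1.png",p[:,:,::-1])
t=cv2.imread("pics/top1.png");s=cv2.imread("pics/scene1.png")
cv2.imwrite("pics/c2.png",np.vstack([cv2.resize(t[190:300,230:410],(540,330)),cv2.resize(s[130:220,250:430],(540,270))]))
for l,z in dict(tongs_grip=.012,mill_mid=.075,plate_mid=.016,roll_plain_a_mid=.045,roll_seeded_mid=.045).items():
  for n in("top","scene"):
    for r in viewer.spot_point(n,l)[:4]: print(l,n,round(r["p"],2),np.round(r["pixel"]),np.round(back(n,r["pixel"],z=z),3))
E
```

```text
t 5.4 pos [ 0.429  -0.2463  0.1463] yaw -1.406 j [-0.52  0.27 -0.12  1.19 -0.   -2.26] w 0.08498655944965386 0.0 [-0.2 -0.3  0.6]
tool shift mm [ 1.000e-01 -7.000e-01  1.343e+02] turn -0.013
tongs_grip top 0.73 [240. 304.] [ 0.422 -0.236  0.012]
mill_mid top 0.97 [234. 361.] [ 0.486 -0.412  0.075]
mill_mid scene 0.81 [167. 371.] [ 0.505 -0.417  0.075]
plate_mid top 0.55 [190. 314.] [ 0.636 -0.191  0.016]
plate_mid scene 0.88 [187. 294.] [ 0.607 -0.186  0.016]
roll_plain_a_mid top 0.46 [168. 266.] [0.639 0.008 0.045]
roll_plain_a_mid scene 0.65 [187. 239.] [ 0.643 -0.     0.045]
roll_seeded_mid top 0.66 [217. 250.] [ 0.412 -0.034  0.045]
roll_seeded_mid top 0.61 [193. 191.] [0.414 0.207 0.045]
roll_seeded_mid top 0.58 [162. 243.] [0.633 0.1   0.045]
roll_seeded_mid scene 0.66 [221. 281.] [ 0.402 -0.013  0.045]
roll_seeded_mid scene 0.53 [194. 212.] [0.646 0.093 0.045]
roll_seeded_mid scene 0.53 [245. 200.] [0.406 0.231 0.045]
roll_seeded_mid scene 0.49 [240. 169.] [0.468 0.293 0.045]
```

View pics/c2.png

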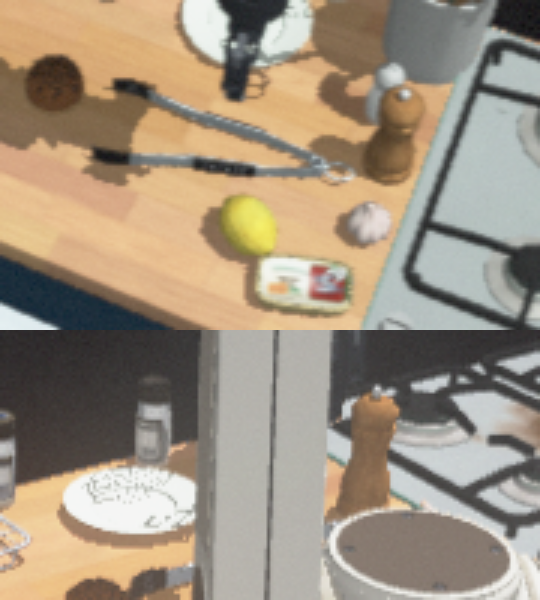

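The finger sits above the gap between the arms, and the lemon and mill (top crop, mill ≈ (395,135)) are clear. Descending now.

>>> servo_tool --pt "85 0 -0.7 30 -0.013" --pt "85 0 0 30 0" --pt "85 0 0 30 0" --pt "85 0 0 25 0" --pt "85 0 0 15 0" --pt "85 0 0 5 0" --pt "85 0 0 0 0"

```text
clock: 6.88
eef_pos: [0.4317, -0.2477, 0.0137]
tool_rot: [0.768, -0.641, 0.0, -0.0]
ft_force: [-0.4, 0.0, -0.1]
grip_width: 0.0851
grasp_force: 0.0
```

```bash
python3 - <<'E'
from h import *
delta([.429,-.246,.010],4.89)
p,d=viewer.camera("top");cv2.imwrite(f"pics/top2.png",p[:,:,::-1])
t=cv2.imread("pics/top2.png");cv2.imwrite("pics/c3.png",cv2.resize(t[200:275,250:370],(800,500),interpolation=cv2.INTER_CUBIC))
E
```

```text
t 6.88 pos [ 0.4317 -0.2477  0.0137] yaw -1.391 j [-0.52  0.41 -0.31  0.85  0.   -2.27] w 0.08505945796276587 0.0 [-0.4  0.  -0.1]
tool shift mm [-2.1  2.4  3.7] turn 0.002
```

View pics/c3.png

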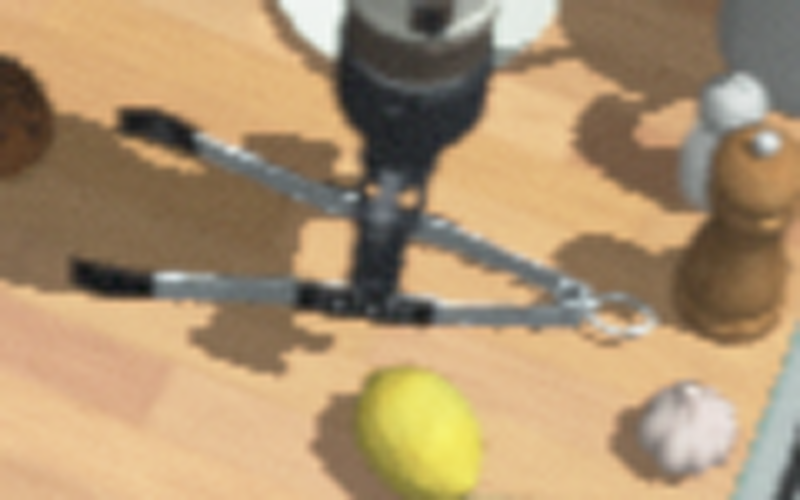

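The fingers straddle the tongs around crop (378,300), but I need to check whether the near finger is really outside the near cover.

```bash
python3 - <<'E'
from h import *
o=status.get_obs();R=Ro.from_quat(o["tool_rot"]).as_matrix();p=o["eef_pos"]
f=lambda X:[round((b-250)*6.67) if i else round((b-200)*6.67) for i,b in enumerate(proj("top",X))][::-1]
for s in(-57,-43,-31,31,43,57):
    print(s,R[:,1]*s/1000,[f(p+R@np.array([0,s/1000,z])) for z in(.0,-.05)])
P=np.load("tongs_top.npy")
X=(P-p)@R; m=abs(X[:,0])<.03
print(np.round(np.percentile(X[m][:,1],[1,5,25,50,75,95,99]),4))
_,d=viewer.camera("top")
yy,xx=np.mgrid[225:255,288:325]
Q=np.array([back("top",(a,b),d[a,b]) for a,b in zip(yy.ravel(),xx.ravel())]);Y=(Q-p)@R
for a,b in zip(yy.ravel(),xx.ravel()):
    if b in(300,306,307,308) and a>238:
        q=back("top",(a,b),d[a,b]);print(b,a,np.round((R.T@(q-p))*1000),round(q[2],3))
E
```

```text
-57 [5.60852127e-02 1.01708284e-02 5.62441615e-05] [[409, 168], [416, 115]]
-43 [4.23098973e-02 7.67273019e-03 4.24298060e-05] [[404, 190], [411, 136]]
-31 [3.05024841e-02 5.53150316e-03 3.05889299e-05] [[400, 208], [406, 155]]
31 [-3.05024841e-02 -5.53150316e-03 -3.05889299e-05] [[376, 307], [383, 255]]
43 [-4.23098973e-02 -7.67273019e-03 -4.24298060e-05] [[372, 327], [378, 274]]
57 [-5.60852127e-02 -1.01708284e-02 -5.62441615e-05] [[366, 350], [372, 298]]
[-0.0313 -0.0292 -0.0246  0.0254  0.0294  0.0338  0.0367]
300 239 [-29.  -3.  20.] -0.005
306 239 [  -0.   71. -106.] 0.12
307 239 [   3.   71. -108.] 0.122
308 239 [   6.   70. -107.] 0.121
300 240 [-27.   5.  13.] 0.002
306 240 [ -0.  65. -91.] 0.105
307 240 [  3.  63. -88.] 0.102
308 240 [   7.   70. -102.] 0.116
300 241 [-27.   4.  20.] -0.006
306 241 [  1.  71. -94.] 0.108
307 241 [  4.  71. -95.] 0.109
308 241 [   7.   73. -101.] 0.115
300 242 [-23.  31. -17.] 0.031
306 242 [  1.  74. -94.] 0.108
307 242 [  4.  73. -92.] 0.107
308 242 [  8.  76. -99.] 0.113
300 243 [-24.  27.  -4.] 0.018
306 243 [  2.  73. -85.] 0.1
307 243 
[... 649 characters left out ...]
0 249 [-20.  36.  21.] -0.007
306 249 [-0. 33. 17.] -0.003
307 249 [ 4. 36.  9.] 0.005
308 249 [ 7. 31. 17.] -0.003
300 250 [-19.  42.  16.] -0.002
306 250 [ 1. 36. 18.] -0.004
307 250 [ 4. 35. 18.] -0.004
308 250 [ 8. 40.  8.] 0.006
300 251 [-18.  52.   6.] 0.008
306 251 [ 1. 39. 20.] -0.006
307 251 [ 5. 42. 13.] 0.001
308 251 [ 8. 43. 10.] 0.004
300 252 [-17.  54.  10.] 0.004
306 252 [ 3. 49. 10.] 0.004
307 252 [ 6. 47. 12.] 0.002
308 252 [ 9. 46. 11.] 0.003
300 253 [-17.  52.  20.] -0.006
306 253 [ 3. 47. 19.] -0.005
307 253 [ 7. 50. 13.] 0.001
308 253 [10. 47. 16.] -0.002
300 254 [-16.  61.  11.] 0.003
306 254 [ 4. 52. 17.] -0.003
307 254 [ 7. 52. 16.] -0.002
308 254 [10. 50. 18.] -0.004
```

>>> servo_tool --pt "85 -2 2 5 0" --pt "72 0 0 0 0" --pt "66 0 0 0 0" --pt "62 0 0 0 0" --pt "58 0 0 0 0" --pt "54 0 0 0 0" --pt "54 0 0 0 0" --pt "54 0 0 0 0"

```text
clock: 7.98
eef_pos: [0.4291, -0.2459, 0.0084]
tool_rot: [0.768, -0.641, 0.0, 0.0]
ft_force: [-0.5, 0.1, -0.3]
grip_width: 0.0538
grasp_force: 0.0
```

```bash
python3 - <<'E'
from h import *
delta([.429,-.246,.010],4.89)
p,d=viewer.camera("top");cv2.imwrite(f"pics/top3.png",p[:,:,::-1])
t=cv2.imread("pics/top3.png");cv2.imwrite("pics/c4.png",cv2.resize(t[200:275,250:370],(800,500),interpolation=cv2.INTER_CUBIC))
E
```

```text
t 7.97 pos [ 0.4291 -0.2459  0.0084] yaw -1.391 j [-0.52  0.41 -0.32  0.84 -0.   -2.27] w 0.053797346267403186 0.0 [-0.5  0.1 -0.3]
tool shift mm [ 0.1  0.1 -1.6] turn 0.002
```

View pics/c4.png

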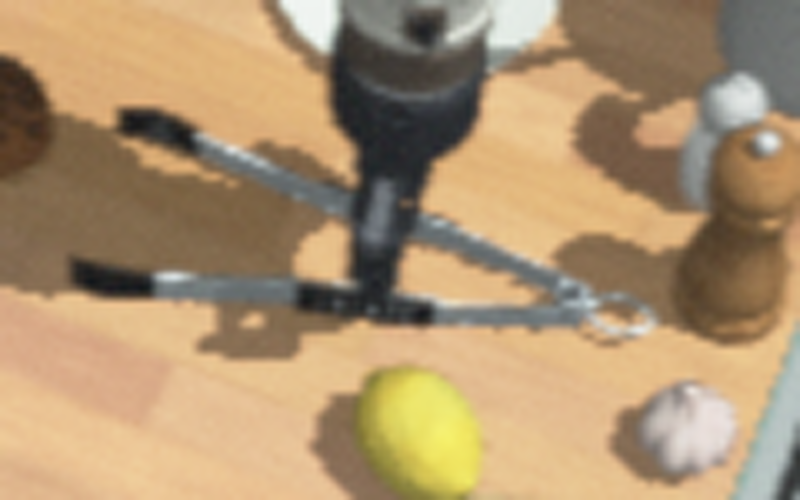

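No grip force and the jaws haven't moved, so the pads did not engage: the tips may be higher than assumed. I'll measure the finger heights.

```bash
python3 - <<'E'
from h import *
o=status.get_obs();R=Ro.from_quat(o["tool_rot"]).as_matrix();p=o["eef_pos"]
print("scene px of tcp",proj("scene",p),"grip_width",o["grip_width"],o["grasp_force"])
D=[]
for i in range(5):
    im,d=viewer.camera("top");D.append(np.where(d>0,d,np.nan))
d=np.nanmedian(D,0)
for a in range(226,252,1):
    print(a,[ (lambda q:(int(q[0]),int(q[1]),int(1000*p[2]-q[2])))(1000*(R.T@(back("top",(a,b),d[a,b])-p))) for b in (296,304,307,310,318)], im[a,307])
E
```

```text
scene px of tcp (np.float64(207.82157349604535), np.float64(341.5233617489034)) grip_width 0.053753330000197136 0.0
226 [(-50, -53, -1), (-12, 37, 144), (-2, 37, 148), (6, 35, 149), (24, -75, -4)] [58 58 62]
227 [(-48, -37, 16), (-11, 39, 142), (-2, 35, 140), (7, 38, 147), (25, -69, -2)] [ 97 100 104]
228 [(-47, -30, 20), (-11, 40, 137), (-1, 39, 140), (8, 40, 145), (26, -64, -1)] [110 116 122]
229 [(-47, -33, 10), (-12, 21, 103), (0, 43, 139), (8, 41, 140), (27, -60, -1)] [112 118 122]
230 [(-46, -34, 1), (-12, 25, 103), (0, 46, 139), (0, -50, -3), (28, -55, 0)] [110 119 123]
231 [(-46, -33, -2), (-11, 29, 103), (0, 50, 139), (7, 24, 104), (28, -52, -2)] [110 116 122]
232 [(-45, -26, 0), (-10, 32, 102), (1, 53, 137), (8, 29, 106), (29, -48, -2)] [110 117 124]
233 [(-44, -26, -4), (-7, 59, 138), (2, 57, 138), (9, 30, 102), (30, -42, 0)] [108 115 121]
234 [(-43, -21, -3), (-6, 62, 137), (2, 59, 136), (9, 33, 100), (32, -23, 23)] [ 94  99 104]
235 [(-43, -17, -3), (-6, 63, 133), (3, 63, 136), (10, 34, 95), (32, -22, 18)] [ 93  99 105]
236 [(-41, -9, 1), (-5, 68, 135), (3, 65, 134), (5,
[... 617 characters left out ...]
1, 1)] [40 44 47]
244 [(-33, 30, 15), (-6, 28, 23), (4, 39, 44), (13, 21, 20), (38, 2, 0)] [47 49 52]
245 [(-33, 31, 10), (-6, 27, 15), (3, 26, 17), (13, 26, 22), (40, 20, 23)] [39 39 41]
246 [(-33, 30, 3), (-5, 27, 8), (4, 25, 10), (14, 27, 17), (40, 21, 18)] [41 45 45]
247 [(-32, 32, 0), (-5, 28, 3), (4, 26, 5), (15, 29, 14), (41, 22, 14)] [49 48 48]
248 [(-31, 34, -2), (-4, 29, 0), (4, 24, -4), (15, 27, 5), (41, 19, 3)] [113  92  74]
249 [(-30, 40, 0), (-4, 33, 0), (5, 32, 1), (15, 29, 0), (42, 20, -1)] [215 171 128]
250 [(-30, 41, -4), (-3, 36, -1), (6, 32, -4), (16, 33, 1), (43, 23, -2)] [223 181 137]
251 [(-29, 47, 0), (-2, 39, -2), (7, 37, -1), (17, 35, -1), (43, 29, 0)] [227 189 143]
```

```bash
python3 - <<'E'
from h import *
d=np.load("top_d.npy");p=np.array([.429,-.2463,.1463])
R=Ro.from_quat([0.763,-0.647,-0.003,0.001]).as_matrix()
for s,z in((43,-.005),(57,-.005),(43,.03),(-43,-.005),(57,-.06),(0,0)): print(s,z,np.round(proj("top",p+R@np.array([0,s/1e3,z])),1))
for a in range(186,234,2):
    print(a,[(lambda q:(int(q[0]),int(q[1]),int(q[2])))(1000*(R.T@(back("top",(a,b),d[a,b])-p))) for b in (300,304,307,309,311,315)])
E
```

```text
43 -0.005 [227.  307.4]
57 -0.005 [230.6 306.5]
43 0.03 [233.1 306.7]
-43 -0.005 [206.1 312.9]
57 -0.06 [220.7 307.7]
0 0 [217.3 310.1]
186 [(-76, -224, 134), (-27, 23, -182), (-17, 32, -196), (-11, 30, -196), (-5, 33, -201), (6, 35, -208)]
188 [(-74, -218, 138), (-25, 28, -179), (-16, 30, -185), (-9, 39, -198), (-4, 32, -191), (6, 30, -193)]
190 [(-72, -206, 134), (-24, 30, -173), (-15, 35, -182), (-9, 34, -182), (-3, 35, -186), (7, 36, -190)]
192 [(-70, -201, 140), (-24, 26, -157), (-15, 33, -170), (-8, 38, -178), (-3, 35, -176), (8, 36, -182)]
194 [(-68, -192, 140), (-23, 28, -151), (-14, 34, -161), (-8, 36, -166), (-2, 35, -167), (9, 37, -174)]
196 [(-66, -183, 140), (-52, -189, 143), (-13, 33, -151), (-7, 38, -160), (-1, 39, -163), (10, 37, -164)]
198 [(-64, -174, 141), (-49, -174, 136), (-14, 21, -126), (-6, 39, -151), (0, 35, -148), (10, 35, -152)]
200 [(-62, -166, 142), (-48, -169, 141), (-11, 37, -137), (-6, 36, -138), (0, 38, -142), (10, 20, -123)]
202 [(-59, -150, 132), (-46, -162, 143), (-10, 43, -135), (-4, 42, -136), (0, 37, -131), (11, 27, -123)]
204 [(-57, -142, 133),
[... 803 characters left out ...]
43, -85, 151), (-12, 48, -47), (0, 72, -85), (5, 72, -87), (11, 70, -87), (8, -91, 139)]
222 [(-41, -73, 146), (-12, 48, -36), (-2, 53, -46), (4, 56, -53), (-3, -83, 145), (10, -84, 142)]
224 [(-38, -59, 138), (-26, -70, 148), (-15, -70, 145), (-8, -73, 146), (-1, -76, 147), (11, -83, 152)]
226 [(-38, -59, 150), (-24, -62, 150), (-13, -63, 147), (-6, -61, 140), (0, -65, 144), (13, -69, 144)]
228 [(-33, -33, 125), (-22, -53, 148), (-11, -54, 146), (-5, -56, 146), (1, -60, 149), (15, -65, 151)]
230 [(-32, -29, 131), (-18, -31, 128), (-8, -32, 125), (-1, -31, 121), (3, -53, 151), (16, -56, 150)]
232 [(-32, -31, 146), (-17, -30, 139), (-7, -30, 135), (0, -27, 128), (6, -31, 131), (20, -27, 118)]
```

Measured twice, in free air and here, the open fingertips end about 25 mm behind the reported TCP, not 5. At this pose they are therefore just above the covers. I'll open, recentre, and go lower in small steps while watching the force.

>>> servo_tool --pt "85 0 -3 0 0" --pt "85 0 0 0 0" --pt "85 0 0 5 0" --pt "85 0 0 4 0" --pt "85 0 0 0 0"

```text
clock: 8.9
eef_pos: [0.4315, -0.245, -0.0012]
tool_rot: [0.768, -0.641, -0.001, 0.0]
ft_force: [-0.6, 0.8, 0.6]
grip_width: 0.0847
grasp_force: 0.0
```

>>> servo_tool --pt "85 0 0 3 0" --pt "85 0 0 0 0"

```text
clock: 9.15
eef_pos: [0.4318, -0.2452, -0.0038]
tool_rot: [0.768, -0.641, -0.0, 0.0]
ft_force: [0.1, 0.5, 0.4]
grip_width: 0.085
grasp_force: 0.0
```

>>> servo_tool --pt "70 0 0 0 0" --pt "64 0 0 0 0" --pt "60 0 0 0 0" --pt "57 0 0 0 0" --pt "54 0 0 0 0" --pt "54 0 0 0 0"

```text
clock: 9.9
eef_pos: [0.4324, -0.2457, -0.0027]
tool_rot: [0.768, -0.641, 0.001, 0.0]
ft_force: [-2.4, 0.5, 7.1]
grip_width: 0.0539
grasp_force: 3.3
```

```bash
python3 - <<'E'
from h import *
delta([.429,-.246,.010],4.89)
p,d=viewer.camera("top");cv2.imwrite(f"pics/top4.png",p[:,:,::-1])
t=cv2.imread("pics/top4.png");cv2.imwrite("pics/c5.png",cv2.resize(t[200:275,250:370],(800,500),interpolation=cv2.INTER_CUBIC))
o=status.get_obs();R=Ro.from_quat(o["tool_rot"]).as_matrix();p=o["eef_pos"]
for a in range(240,252,1):
    print(a,[ (lambda q:(int(q[0]),int(q[1]),int(1000*p[2]-q[2])))(1000*(R.T@(back("top",(a,b),d[a,b])-p))) for b in (296,304,307,310,318)])
E
```

```text
t 9.9 pos [ 0.4324 -0.2457 -0.0027] yaw -1.391 j [-0.52  0.43 -0.32  0.81 -0.   -2.27] w 0.05391551687893323 3.307973376208224 [-2.4  0.5  7.1]
tool shift mm [ -0.3   3.3 -12.7] turn 0.002
240 [(-38, 10, 4), (-4, 63, 99), (4, 63, 102), (8, -3, 0), (35, -15, -6)]
241 [(-37, 14, 3), (-5, 56, 81), (5, 63, 96), (9, 1, 2), (36, -7, -1)]
242 [(-34, 32, 26), (-4, 57, 77), (4, 52, 74), (9, 2, -2), (36, -3, 0)]
243 [(-34, 33, 21), (-4, 56, 70), (5, 55, 72), (10, 8, 0), (37, 0, -2)]
244 [(90, 931, 1477), (-6, 38, 33), (4, 41, 42), (12, 25, 22), (38, 3, -2)]
245 [(-34, 31, 5), (-6, 31, 16), (4, 39, 34), (13, 31, 24), (90, 931, 1477)]
246 [(-33, 36, 7), (-6, 29, 7), (3, 29, 11), (13, 28, 14), (40, 26, 21)]
247 [(-32, 35, 0), (-5, 33, 7), (4, 28, 3), (14, 32, 13), (40, 22, 9)]
248 [(90, 931, 1477), (-5, 34, 2), (4, 29, -1), (14, 29, 2), (41, 21, 1)]
249 [(-31, 44, 1), (-4, 35, -2), (5, 34, 0), (15, 29, -2), (42, 27, 3)]
250 [(-30, 47, 0), (-3, 42, 3), (6, 38, 0), (15, 32, -5), (42, 26, -4)]
251 [(-29, 50, -1), (-2, 45, 1), (6, 39, -3), (17, 40, 1), (43, 32, 0)]
```

View pics/c5.png

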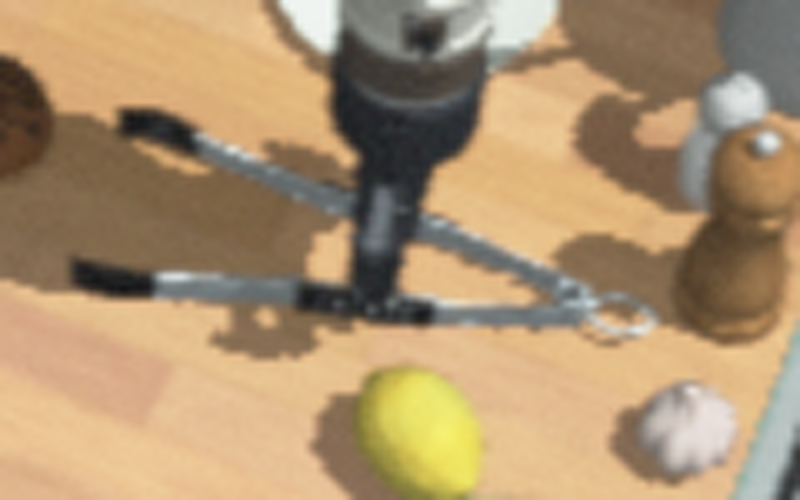

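Still on top: the force is +7 N upward and the jaws are unmoved, so the tips rest on the cover tops, about 27 mm behind the TCP. I'll open and go roughly 20 mm deeper, checking force.

>>> servo_tool --pt "85 0 -2 0 0" --pt "85 0 0 0 0" --pt "85 0 0 0 0" --pt "85 0 0 5 0" --pt "85 0 0 5 0" --pt "85 0 0 0 0"

```text
clock: 10.7
eef_pos: [0.4333, -0.2446, -0.0143]
tool_rot: [0.768, -0.641, -0.001, 0.0]
ft_force: [0.1, 0.1, -0.3]
grip_width: 0.0852
grasp_force: 0.0
```

>>> servo_tool --pt "85 0 0 4 0" --pt "85 0 0 3 0" --pt "85 0 0 0 0"

```text
clock: 11.08
eef_pos: [0.4337, -0.2448, -0.0209]
tool_rot: [0.768, -0.641, -0.0, 0.0]
ft_force: [0.4, -0.2, 0.1]
grip_width: 0.0849
grasp_force: 0.0
```

>>> servo_tool --pt "75 0 0 3 0" --pt "68 0 0 0 0" --pt "62 0 0 0 0" --pt "58 0 0 0 0" --pt "54 0 0 0 0" --pt "54 0 0 0 0"

```text
clock: 11.82
eef_pos: [0.4349, -0.2452, -0.0225]
tool_rot: [0.768, -0.641, 0.001, -0.0]
ft_force: [-0.9, 1.2, 8.0]
grip_width: 0.0545
grasp_force: 7.6
```

```bash
python3 - <<'E'
from h import *
delta([.429,-.246,.010],4.89)
p,d=viewer.camera("top");cv2.imwrite(f"pics/top5.png",p[:,:,::-1])
a=cv2.imread("pics/top4.png").astype(int);b=cv2.imread("pics/top5.png").astype(int)
# jaw regions
for nm,(r0,r1,c0,c1) in dict(far=(213,226,262,282),near=(235,248,256,276)).items():
    for i in(a,b):
        m=i[r0:r1,c0:c1].sum(2)<180; ys,xs=np.nonzero(m); print(nm,len(ys),ys.mean()+r0,xs.mean()+c0)
E
```

```text
t 11.82 pos [ 0.4349 -0.2452 -0.0225] yaw -1.391 j [-0.51  0.46 -0.34  0.76  0.   -2.26] w 0.05452068915105581 7.629123033257201 [-0.9  1.2  8. ]
tool shift mm [ -0.2   5.9 -32.5] turn 0.002
far 35 218.94285714285715 273.2857142857143
far 42 220.02380952380952 272.8809523809524
near 42 241.4047619047619 265.95238095238096
near 45 238.33333333333334 267.24444444444447
```

Grip confirmed: 7.6 N on the pads and the jaws have closed by about 4 px (≈16 mm). Lifting straight up.

>>> servo_tool --pt "54 0 0 -5 0" --pt "54 0 0 -10 0" --pt "54 0 0 -20 0" --pt "54 0 0 -30 0" --pt "54 0 0 -35 0" --pt "54 0 0 -35 0" --pt "54 0 0 -30 0" --pt "54 0 0 -15 0" --pt "54 0 0 0 0"

```text
clock: 13.0
eef_pos: [0.4345, -0.2453, 0.1572]
tool_rot: [0.768, -0.641, 0.001, -0.0]
ft_force: [-0.4, -0.5, -0.6]
grip_width: 0.054
grasp_force: 5.8
```

```bash
python3 - <<'E'
from h import *
delta([.500,.086,.15],3.23)
for n in("top","scene"):
    p,d=viewer.camera(n);np.save(n+"_d.npy",d);cv2.imwrite(f"pics/{n}6.png",p[:,:,::-1])
t=cv2.imread("pics/top6.png");s=cv2.imread("pics/scene6.png")
cv2.imwrite("pics/c6.png",np.vstack([cv2.resize(t[140:270,190:390],(600,390)),cv2.resize(s[150:220,150:350],(600,210))]))
for l in("roll_seeded","roll_plain_a"):
  for n in("top","scene"):
    d=np.load(n+"_d.npy")
    for r in viewer.masks_of(n,l)[:6]:
        ys,xs=np.nonzero(r["mask"]);P=np.array([back(n,(y,x),d[y,x]) for y,x in zip(ys,xs) if d[y,x]>0])
        if np.median(P[:,0])<.58: continue
        P=P[(P[:,2]>.035)&(P[:,2]<.072)]
        m=lambda c:np.hypot(np.hypot(P[:,0]-c[0],P[:,1]-c[1])/26,0)
        from scipy.optimize import least_squares
        f=least_squares(lambda c:np.sqrt(((P[:,0]-c[0])**2+(P[:,1]-c[1])**2)/.026**2+((P[:,2]-.045)/.021)**2)-1,[P[:,0].mean()+.01,P[:,1].mean()],loss="soft_l1",f_scale=.1)
        print(l,n,round(r["p"],2),np.round(r["pixel"]),len(ys),np.round(f.x,4),"px@z.05",np.round(back(n,(ys.mean(),xs.mean()),z=.048),3))
E
```

```text
t 13.0 pos [ 0.4345 -0.2453  0.1572] yaw -1.391 j [-0.51  0.27 -0.1   1.21 -0.   -2.26] w 0.05399300764244207 5.767256333492696 [-0.4 -0.5 -0.6]
tool shift mm [-314.3 -123.5    7. ] turn 1.662
roll_seeded top 0.44 [164. 243.] 60 [0.6347 0.0985] px@z.05 [0.616 0.087 0.048]
roll_seeded scene 0.49 [197. 212.] 202 [0.635  0.0949] px@z.05 [0.619 0.103 0.048]<stdin>:16: RuntimeWarning: Mean of empty slice.
  ret = ret.dtype.type(ret / rcount)
Traceback (most recent call last):
ValueError: Initial guess is outside of provided bounds
```

View pics/c6.png

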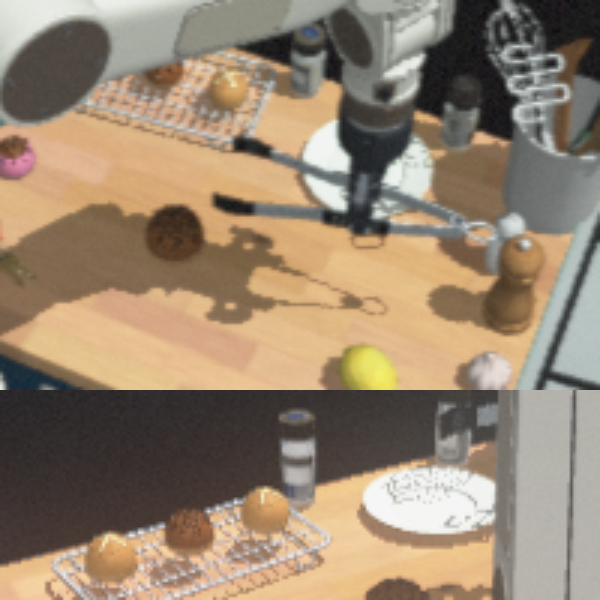

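The tongs hang level and open in the gripper at crop (360,200), over the worktop. The seeded roll on the rack fits at (0.634, 0.097) from both cameras. Next I'll rotate, then travel at height.

>>> servo_tool --pt "54 0 0 0 0.1" --pt "54 0 0 0 0.16" --pt "54 0 0 0 0.18" --pt "54 0 0 0 0.18" --pt "54 0 0 0 0.18" --pt "54 0 0 0 0.18" --pt "54 0 0 0 0.18" --pt "54 0 0 0 0.18" --pt "54 0 0 0 0.18" --pt "54 0 0 0 0.13" --pt "54 -4 15 0 0" --pt "54 -10 32 0 0" --pt "54 -12 38 0 0" --pt "54 -12 38 0 0" --pt "54 -12 38 0 0" --pt "54 -12 38 0 0" --pt "54 -12 38 0 0" --pt "54 -12 38 0 0" --pt "54 -11 30 0 0" --pt "54 -5 16 0 0"

```text
clock: 15.7
eef_pos: [0.5028, 0.0867, 0.1558]
tool_rot: [-0.052, 0.999, 0.0, -0.001]
ft_force: [-0.8, -0.7, -1.1]
grip_width: 0.0543
grasp_force: 5.8
```

```bash
python3 - <<'E'
from h import *
delta([.5046,.084,.05],3.24)
for n in("top","scene"):
    p,d=viewer.camera(n);np.save(n+"_d.npy",d);cv2.imwrite(f"pics/{n}7.png",p[:,:,::-1])
    for l in("tongs_jaws","tongs_grip"):
        for r in viewer.spot_point(n,l)[:3]: print(l,n,round(r["p"],2),np.round(r["pixel"]),np.round(back(n,r["pixel"],z=.194),3))
t=cv2.imread("pics/top7.png");s=cv2.imread("pics/scene7.png")
cv2.imwrite("pics/c7.png",np.vstack([cv2.resize(t[110:230,170:330],(400,300)),cv2.resize(s[110:250,130:330],(400,280))]))
E
```

```text
t 15.7 pos [0.5028 0.0867 0.1558] yaw -3.037 j [ 0.17  0.29 -0.07  1.21  0.    0.07] w 0.05429167885491311 5.76702865306288 [-0.8 -0.7 -1.1]
tool shift mm [ -1.7  -2.9 105.8] turn 0.006
tongs_jaws top 0.73 [138. 241.] [0.613 0.093 0.194]
tongs_grip top 0.6 [160. 229.] [0.503 0.086 0.194]
tongs_jaws scene 0.77 [153. 207.] [0.623 0.108 0.194]
tongs_grip scene 0.7 [173. 229.] [0.474 0.108 0.194]
tongs_grip scene 0.56 [184. 254.] [0.385 0.081 0.194]
```

View pics/c7.png

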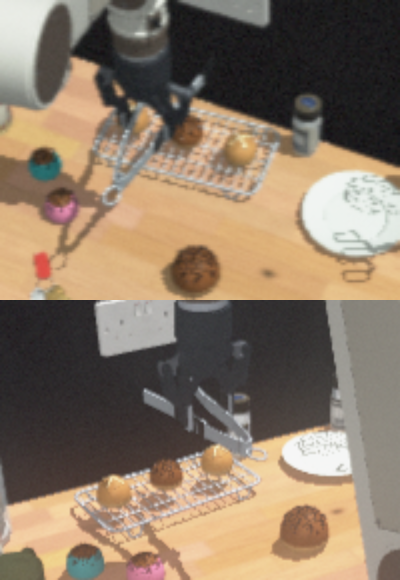

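The tongs point at the rack over the middle roll: top crop pin (112,197), scene crop jaws at about (160,400), ring (255,453). I'll check pitch and jaw positions from depth before descending.

```bash
python3 - <<'E'
from h import *
o=status.get_obs();p=o["eef_pos"];R=Ro.from_quat(o["tool_rot"]).as_matrix()
for n in("scene","top"):
    d=np.load(n+"_d.npy")
    for r in viewer.masks_of(n,"tongs")[:1]:
        ys,xs=np.nonzero(r["mask"]);P=np.array([back(n,(y,x),d[y,x]) for y,x in zip(ys,xs) if d[y,x]>0])
        X=1000*(P-p)@R; X=X*[-1,-1,-1]  # x fwd to jaws, y left(?), z up
        print(n,r["p"],len(X))
        for a in range(-140,170,20):
            q=X[(X[:,0]>=a)&(X[:,0]<a+20)&(X[:,2]<80)]
            if len(q)>3: print(a+10,len(q),"y",np.round(np.percentile(q[:,1],[3,25,50,75,97])),"z",np.round(np.percentile(q[:,2],[5,50,95])))
E
```

```text
scene 0.96 684
-130 17 y [-16. -15. -11.   3.   7.] z [28. 32. 34.]
-110 58 y [-12. -10.  -7.  -0.   6.] z [22. 33. 43.]
-90 47 y [-17. -15. -14. -11.   7.] z [22. 34. 42.]
-70 53 y [-20. -18. -17.   9.  13.] z [23. 34. 42.]
-50 58 y [-24. -22. -20.  14.  16.] z [23. 33. 42.]
-30 70 y [-28. -26. -24.  18.  21.] z [23. 34. 44.]
-10 51 y [-58. -26.  19.  21.  23.] z [23. 38. 72.]
10 35 y [-58.  20.  21.  23.  24.] z [25. 36. 60.]
30 40 y [-30. -28.  23.  23.  26.] z [24. 35. 44.]
50 44 y [-31. -29. -26.  25.  27.] z [25. 34. 43.]
70 47 y [-34. -32. -30.  27.  31.] z [24. 35. 44.]
90 35 y [-39. -36. -35. -34.  31.] z [25. 34. 43.]
110 32 y [-42. -40. -39. -38. -24.] z [24. 35. 48.]
130 37 y [-44. -43. -42. -40. -38.] z [25. 37. 49.]
150 19 y [-43. -41. -38.  40.  42.] z [29. 41. 49.]
170 14 y [158. 162. 170. 205. 211.] z [-161. -137. -108.]
top 0.74 227
-110 21 y [-10.  -8.  -2.  -0.   3.] z [27. 40. 46.]
-90 27 y [-15.  -6.   1.   4.   8.] z [26. 38. 46.]
-70 19 y [-6.  7.  9. 10. 12.] z [21. 37. 44.]
-50 21 y [-23.  10.  13.  15.  17.] z [26. 36. 45.]
-30 32 y [-27. -25.  15.  17.  22.] z [25. 37. 50.]
-10 28 y [-32. -27. -26.  19.  22.] z [28. 38. 48.]
10 16 y [-33. -30. -28. -27. -25.] z [21. 39. 49.]
30 12 y [-53. -31. -29. -28. -27.] z [-56.  32.  45.]
50 4 y [-85. -83. -80. -76. -74.] z [-159. -157. -156.]
90 5 y [-69. -65. -46. -45.  24.] z [-165. -153.    2.]
110 24 y [-88.  12.  35.  37.  40.] z [-154.   36.   46.]
130 14 y [-88. -38.  38.  40.  42.] z [-121.   35.   46.]
```

The tongs are level and centred. Jaw centre is 130 mm ahead and 37 mm above the TCP, so the target is TCP z≈0.008 (jaws 31–59 mm up). Descending in stages.

>>> servo_tool --pt "54 -1.7 -2.9 10 0" --pt "54 0 0 25 0" --pt "54 0 0 30 0" --pt "54 0 0 30 0" --pt "54 0 0 15 0" --pt "54 0 0 5 0" --pt "54 0 0 0 0"

```text
clock: 16.98
eef_pos: [0.5058, 0.0818, 0.0418]
tool_rot: [-0.05, 0.999, 0.0, 0.0]
ft_force: [0.3, 0.5, -1.3]
grip_width: 0.0538
grasp_force: 5.8
```

```bash
python3 - <<'E'
from h import *
from scipy.optimize import least_squares
delta([.5046,.084,.008],3.24)
o=status.get_obs();p=o["eef_pos"];R=Ro.from_quat(o["tool_rot"]).as_matrix()
for n in("top","scene"):
    im,d=viewer.camera(n);cv2.imwrite(f"pics/{n}8.png",im[:,:,::-1])
    for l in("roll_seeded","roll_plain_a"):
      for r in viewer.masks_of(n,l)[:6]:
        ys,xs=np.nonzero(r["mask"]);P=np.array([back(n,(y,x),d[y,x]) for y,x in zip(ys,xs) if d[y,x]>0])
        P=P[(P[:,2]>.035)&(P[:,2]<.072)&(P[:,0]>.56)]
        if len(P)<15: continue
        f=least_squares(lambda c:np.sqrt(((P[:,0]-c[0])**2+(P[:,1]-c[1])**2)/.026**2+((P[:,2]-.045)/.021)**2)-1,[P[:,0].mean()+.01,P[:,1].mean()],loss="soft_l1",f_scale=.1)
        q=R.T@(np.append(f.x,.045)-p)*-1000
        print(l,n,round(r["p"],2),np.round(r["pixel"]),len(P),np.round(f.x,4),"tongs frame",np.round(q[:2]))
    for r in viewer.spot_point(n,"tongs_jaws")[:1]: print("jaws",n,r["p"],np.round(back(n,r["pixel"],z=p[2]+.037),3))
E
```

```text
t 16.98 pos [0.5058 0.0818 0.0418] yaw -3.042 j [ 0.16  0.4  -0.23  0.94 -0.    0.06] w 0.05377865111744462 5.765958367846906 [ 0.3  0.5 -1.3]
tool shift mm [ 1.   2.3 33.8] turn 0.002
jaws top 0.58 [0.62  0.086 0.079]
roll_seeded scene 0.56 [203. 209.] 37 [0.6326 0.0954] tongs frame [128.  -1.]
roll_plain_a scene 0.72 [208. 186.] 179 [0.625  0.1853] tongs frame [129. -91.]
roll_plain_a scene 0.62 [191. 238.] 48 [0.6377 0.0041] tongs frame [123.  90.]
jaws scene 0.78 [0.639 0.095 0.079]
```

Roll lies at (128, −1) mm in the tongs frame and the neighbours at ∓90 mm: well centred. Lower 33 mm, then close.

>>> servo_tool --pt "54 0 0 10 0" --pt "54 0 0 12 0" --pt "54 0 0 8 0" --pt "54 0 0 3 0" --pt "54 0 0 0 0"

```text
clock: 18.0
eef_pos: [0.5051, 0.0819, 0.008]
tool_rot: [-0.05, 0.999, -0.0, -0.0]
ft_force: [-0.4, -0.1, -1.2]
grip_width: 0.054
grasp_force: 5.8
```

>>> servo_tool --pt "50 0 0 0 0" --pt "46 0 0 0 0" --pt "43 0 0 0 0" --pt "40 0 0 0 0" --pt "37 0 0 0 0" --pt "36 0 0 0 0" --pt "36 0 0 0 0"

```text
clock: 18.88
eef_pos: [0.5056, 0.0819, 0.0086]
tool_rot: [-0.05, 0.999, -0.0, 0.0]
ft_force: [-0.0, -0.5, 0.2]
grip_width: 0.0397
grasp_force: 61.7
```

```bash
python3 - <<'E'
from h import *
delta([.5046,.084,.008],3.24)
E
```

```text
t 18.88 pos [0.5056 0.0819 0.0086] yaw -3.041 j [ 0.16  0.44 -0.27  0.86 -0.    0.06] w 0.0397276097167275 61.675307750701904 [-0.  -0.5  0.2]
tool shift mm [0.8 2.2 0.6] turn 0.002
```

The fingers stalled at 39.7 mm with 62 N, so the roll is in the jaws. Lift slowly, then carry to the plate.

>>> servo_tool --pt "36 0 0 -3 0" --pt "36 0 0 -8 0" --pt "36 0 0 -14 0" --pt "36 0 0 -20 0" --pt "36 0 0 -25 0" --pt "36 0 0 -25 0" --pt "36 0 0 -25 0" --pt "36 0 0 -20 0" --pt "36 0 0 -10 0" --pt "36 0 0 -4 0" --pt "36 0 0 0 0"

```text
clock: 20.25
eef_pos: [0.5051, 0.0818, 0.1621]
tool_rot: [-0.05, 0.999, -0.0, -0.0]
ft_force: [-0.5, 0.1, -1.5]
grip_width: 0.0397
grasp_force: 61.5
```

```bash
python3 - <<'E'
from h import *
delta([.493,-.208,.158],3.24)
im,d=viewer.camera("scene");cv2.imwrite("pics/s9.png",im[:,:,::-1])
for r in viewer.spot_point("scene","roll_seeded_mid")[:6]: print(r["p"],np.round(r["pixel"]),np.round(back("scene",r["pixel"],z=.195),3),np.round(back("scene",r["pixel"],d[tuple(np.int32(r["pixel"]))]),3))
E
```

```text
t 20.25 pos [0.5051 0.0818 0.1621] yaw -3.041 j [ 0.16  0.29 -0.05  1.23  0.    0.06] w 0.039715034719486314 61.5353000164032 [-0.5  0.1 -1.5]
tool shift mm [  41.  -287.2    4.2] turn 0.002
0.81 [223. 282.] [0.188 0.117 0.195] [ 0.393 -0.009  0.044]
0.8 [240. 174.] [0.241 0.345 0.195] [0.482 0.276 0.03 ]
0.57 [148. 210.] [0.65  0.088 0.195] [0.618 0.1   0.209]
0.56 [244. 199.] [0.202 0.306 0.195] [0.425 0.226 0.034]
```

The roll is up with the tongs (scene (210,148), z≈0.2). Carry it to the plate.

>>> servo_tool --pt "36 1 -7 0 0" --pt "36 3 -18 0 0" --pt "36 4 -28 0 0" --pt "36 5 -34 0 0" --pt "36 5 -36 0 0" --pt "36 5 -36 0 0" --pt "36 5 -36 0 0" --pt "36 5 -34 0 0" --pt "36 4 -28 0 0" --pt "36 3 -18 0 0" --pt "36 1 -10 0 0" --pt "36 0 -2 0 0" --pt "36 0 0 0 0" --pt "36 0 0 0 0"

```text
clock: 22.1
eef_pos: [0.4934, -0.2069, 0.1624]
tool_rot: [-0.051, 0.999, 0.0, -0.0]
ft_force: [0.4, 0.0, -2.2]
grip_width: 0.0395
grasp_force: 61.5
```

```bash
python3 - <<'E'
from h import *
delta([.493,-.208,.158],3.24)
ims=[]
for n in("scene","top"):
    im,d=viewer.camera(n);ims.append(im[:,:,::-1])
    for l in("roll_seeded_mid","plate_mid"):
      for r in viewer.spot_point(n,l)[:6]: print(n,l,round(r["p"],2),np.round(r["pixel"]),np.round(back(n,r["pixel"],z=.199 if l[0]=="r" else .016),3),np.round(back(n,r["pixel"],d[tuple(np.int32(r["pixel"]))]),3))
cv2.imwrite("pics/c10.png",np.vstack([cv2.resize(ims[0][100:220,150:350],(480,288)),cv2.resize(ims[1][100:220,200:400],(480,288))]))
E
```

```text
t 22.1 pos [ 0.4934 -0.2069  0.1624] yaw -3.04 j [-0.4   0.33  0.01  1.25  0.   -0.5 ] w 0.03945576410959484 61.54781699180603 [ 0.4  0.  -2.2]
tool shift mm [ 0.5 -1.   4.4] turn 0.003
scene roll_seeded_mid 0.73 [220. 283.] [0.193 0.111 0.199] [ 0.404 -0.02   0.046]
scene roll_seeded_mid 0.68 [239. 171.] [0.244 0.351 0.199] [0.487 0.283 0.034]
scene roll_seeded_mid 0.61 [133. 299.] [ 0.616 -0.202  0.199] [ 0.605 -0.195  0.204]
scene roll_seeded_mid 0.57 [248. 200.] [0.183 0.311 0.199] [0.42  0.226 0.025]
scene plate_mid 0.73 [208. 217.] [0.603 0.097 0.016] [ 0.632  0.085 -0.002]
scene plate_mid 0.67 [186. 298.] [ 0.607 -0.199  0.016] [ 0.629 -0.214  0.002]
scene plate_mid 0.66 [212. 188.] [0.625 0.183 0.016] [0.598 0.192 0.032]
top roll_seeded_mid 0.83 [217. 246.] [ 0.31  -0.073  0.199] [ 0.403 -0.023  0.048]
top roll_seeded_mid 0.6 [193. 191.] [0.323 0.131 0.199] [0.421 0.209 0.041]
top roll_seeded_mid 0.48 [175. 188.] [0.385 0.178 0.199] [0.165 0.003 0.528]
top plate_mid 0.84 [191. 313.] [ 0.632 -0.189  0.016] [ 0.49  -0.229  0.204]
```

View pics/c10.png

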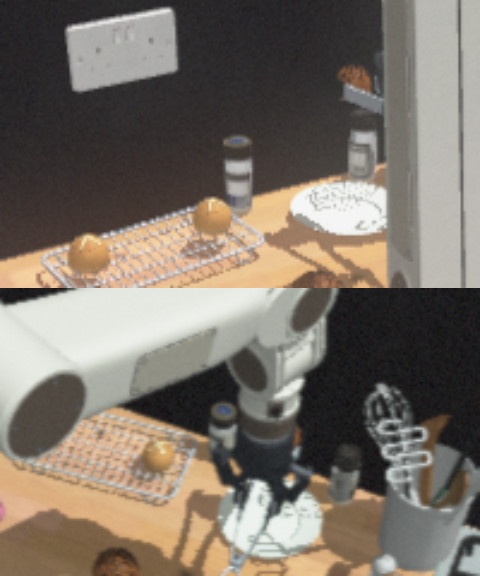

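The last picture shows the seeded roll held in the jaws at scene crop (357,75), above the plate at (345,208). The plain rolls are still on the rack. Handing in.

```bash
python3 -c "
from h import *
print(bot.job_done())"
```

```text
the job is handed in; nothing more can be done
None
```

I handed the job in at about 22 s with the tongs gripped closed on the poppy-seed roll, which is held over the tea plate with its underside about 17 cm above the worktop; the plain rolls looked in place, the mug and mill were not re-measured at the end, and no verdict was shown.

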